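# Pack the last bamboo shoot and put the lid on the tub

### The job

Put the bamboo shoot that lies on the woven tray into the open white tub, with the smaller one that is already in there, and then close the tub: set the lid on it, handle up, so that it sits level and fully home on the rim all round. Set the lid down rather than letting it drop, and leave the bowl, the brush and the jar where they are.

Things in the scene. Friction and masses are not known exactly. Their poses are not given: they have to be found in the camera images.
- tub: open-topped white plastic tub, fixed to the table, to the robot's left or right. Outside 220 (its x) x 160 (its y) x 105 mm high, walls and floor 6 mm thick, so inside 208 x 148 mm and 99 mm deep. Thin ribs stand 3 mm out from its walls. Origin: centre of its underside, on the table; z up.
- lid: loose white plastic lid, 0.26-0.44 kg, lying handle up on the table, on the other side from the tub. Plate 232 (x) x 172 (y) x 8 mm; under it a panel 196 x 136 x 12 mm that drops into the tub's mouth with 6 mm to spare all round, either way round; the plate then rests on the rim. Origin: centre of the panel's underside, the lowest face; z up. Fully home, it is 93 mm above the tub's origin.
- lid_handle (a point): centre of the lid's handle bar, 51 mm straight above the lid's origin. The bar runs along the lid's x, 100 mm long, 24 mm wide (y), 22 mm tall, its underside 20 mm above the plate's top, on two short posts. It can be pinched across its width from above.
- tray: flat woven cane tray, fixed to the table, in the middle of the work area, about 294 (x) x 204 (y) mm; its weave is 6 mm above the table, its wooden rim 14 mm high and 14 mm wide. Origin: centre of its underside.
- shoot: halved peeled bamboo shoot, ivory with darker rings, rigid, 0.11-0.23 kg, cut face down on the tray. 140 mm long, blunt butt at -x, tip at +x; about 54 mm wide and 38 mm high over the butt half (x -65 to 0 mm), narrowing to the tip. Rounded sides, widest 11 mm above the cut face. Origin: mid length on the cut face; centre of mass about 15 mm towards the butt; z up.
- packed: smaller halved shoot lying loose on the tub's floor, 100 mm long, 42 mm wide, 29 mm high, cut face down, same shape and axes. It stays in the tub; the other may come to rest on top of it, and the lid still closes.
- bowl: bystander: metal bowl, 110 mm across, 50 mm high, beyond the tray. Origin: centre of its underside.
- brush: bystander: flat hand brush with a wooden handle, 200 mm long, 42 mm wide, 20 mm high, lying on the table beyond the work area on the right. Origin: centre of its underside.
- jar: bystander: jar with lid, 76 mm across, 110 mm high, at the far left. Origin: centre of its underside.
Not all that is in view belongs to the job. Leave any blue or turquoise look-alike of the shoot alone.

How it is judged:
By the outcome, as a careful person would: the job done as asked, in the order asked, and still so for the second after the job is handed in, with the robot touching nothing.
It also fails if it takes over 61 s, if anything falls off the work surface, if the arm or the gripper's body presses on something with over 40 N, if the wrist force passes 120 N, or if a joint passes its speed limit or range.

### The arm

A 6-joint arm with a two-finger parallel gripper is mounted at the origin on the work surface. World frame = base frame: x ahead of the robot, y to its left, z up, the work surface at z = 0. Lengths are in mm, angles in degrees, forces in N, time in s.
With the tool pointing down it reaches from about 350 to 850 mm from the base axis. Payload 8.1 kg.
Tool frame: the origin (TCP) lies on the centre line of the jaws, within the pads' length; the fingertips stand 19 mm ahead of it and the grasp point (between the pads) is the TCP (r.tip_reach is the z of the fingertips in the tool frame, in mm); z points along the fingers, y is the line along which they close (so a half turn about z gives the same grasp; the last joint's range is limited). The gripper opens to 85 mm and grips with 20 to 120 N. Pads are 22 mm wide; open, the fingers measure 114 mm over their backs; the gripper's body (76 mm by 85 mm) begins 54 mm behind the grasp point. The pads swing forward as they close: fully open they stand 13 mm farther back than shut.
Start: joints at [-4.893, 7.471, 85.268, -0, 87.261, -4.893], TCP at [600.005, 0.022, 250.292] pointing down, gripper open.
Joint ranges: [-169.43, 169.43], [-51.17, 129.36], [1.28, 143.12], [-76.62, 256.62], [0, 156.53], [-152.29, 152.29]. Speed limits (degrees/s): [136.94, 136.94, 159.86, 180, 180, 180].

### API

Orientations are given as [roll, pitch, yaw] about the fixed x, y, z axes, in that order (R = Rz(yaw) Ry(pitch) Rx(roll)).
In Python, from bench import r gives the robot as it stands. The module is installed in compiled form; this text tells all that it offers.
- The arm moves only by the shell command python3 -m handwheel 'ROWS' [FORCE]. ROWS is JSON, a list of rows, each a list of 7 numbers: the shift along the tool's x, y, z in m, then the turn, a rotation vector about the tool's x, y, z in degrees, then the finger opening in m, from 0 to 0.0854. In form: [[tx, ty, tz, ax, ay, az, claw], ...]. A call has 1 to 8 rows; each row shifts and turns the commanded pose from where the row before left it, along the tool's axes as they then stand; what a row does not reach is not made up. A row lasts 1/12 s, in which the tool goes at most 41.7 mm and 7.16 degrees, less where a joint would pass 70% of its speed; a pose out of reach is approached as far as the arm can. A call with a gripper value outside its range is refused whole. The fingers move at their own pace and stop on an object; FORCE is the grip in N (left out, the last holds). Time passes only in rows, so rows that do not move let the fingers close. It gives the time, the measured TCP pose, the force, the opening and the grip force at its end, in the units of the state.
- r.sense(): the state, without advancing time (a new reading comes with each control period).
- r.snapshot(name): name is "scene" or "side" or "wrist"; returns (picture, depth): 420x560x3 uint8, blue, green, red; 420x560 float32, mm along the optical axis (not along the pixel's ray), 0 where there is no reading.
- r.calibration(name): a dict with "vfov" (degrees; the focal length in pixels is half the picture's height over the tangent of half this angle, whatever the lens; pixels are square), "cx", "cy" (the principal point, pixels), "rvec" (rotation vector, rad) and "tvec" (3), from world to camera coordinates, as OpenCV has them; the wrist camera has in their place "tool_from_camera" (4x4, takes a point from camera to tool coordinates, whose origin is the TCP and whose axes are the flange's). Camera axes: x right, y down, z forward; pixel columns grow to the right and rows downward; lengths in mm; the calibration is good to about 2 mm. A picture is of the moment at which its call begins: read the wrist's pose just before it. calibration takes no time and is no camera call.
- r.hand_in(): hands the job in; it is judged then, once.
The state is a dict: "time": time; "joint_pos": joint angles; "qd": joint speeds; "joint_efforts": joint torques, N m; "tool_pos": TCP position; "tcp_rot": TCP orientation; "ft_force": force on the tool from outside, world axes, zero at the start; "wrist_torque": the same for the moment, N m; "finger_gap": finger opening in mm; "grip_force": force on a finger pad.
Only numpy, scipy, OpenCV 4.12 (cv2) and the standard library are available. Lean on these libraries where they do the work, as an engineer would, in place of code of your own. Each camera call takes 0.05 s, during which the arm holds its last target. There are 200 camera calls.

## Working session

There is one attempt and no reset: what is moved stays moved. The work goes in short steps, Python scripts to look and compute and a shell command to move; the robot and the scene stay as the last step left them, time stands still between calls to the robot, and variables do not carry over. Pictures are saved under pics/ and viewed, at most 10 in all, crops included, and the job is handed in when it is done.

```bash
mkdir -p pics; cat > h.py <<'E'
import numpy as np, cv2
from bench import r
from scipy.spatial.transform import Rotation as R
def cam(n):
    c=r.calibration(n); f=210/np.tan(np.radians(c["vfov"])/2)
    if "rvec" in c:
        M=R.from_rotvec(np.ravel(c["rvec"])).as_matrix(); t=np.ravel(c["tvec"])
        return f,c["cx"],c["cy"],M.T,-M.T@t
    s=r.sense(); T=np.array(c["tool_from_camera"])
    W=R.from_euler('xyz',s["tcp_rot"],degrees=True).as_matrix()
    return f,c["cx"],c["cy"],W@T[:3,:3],W@T[:3,3]+np.array(s["tool_pos"])
def ray(C,u,v):
    f,cx,cy,M,o=C; d=np.stack([(np.asarray(u)-cx)/f,(np.asarray(v)-cy)/f,np.ones(np.shape(u))],-1)@M.T
    return o,d
def plane(C,u,v,z):
    o,d=ray(C,u,v); return o+d*((z-o[2])/d[...,2])[...,None]
def cloud(C,D):
    v,u=np.indices(D.shape); o,d=ray(C,u,v); P=o+d*D[...,None]; P[D<=0]=np.nan; return P
E
python3 - <<'E'
from h import *
ims=[]
for n in("scene","side","wrist"):
    C=cam(n);p,d=r.snapshot(n); np.savez(f"{n}.npz",p=p,d=d,C=np.array(C,dtype=object)); cv2.imwrite(f"pics/{n}.png",p)
    print(n,C[0],C[4],C[3][:,2],(d>0).mean(),r.calibration(n).keys())
print(r.sense())
E
```

```text
scene 386.7326373839589 [1251.0401685   375.81282289  890.22319523] [-0.66146372 -0.25567418 -0.70505068] 0.9960119047619047 dict_keys(['vfov', 'cx', 'cy', 'rvec', 'tvec'])
side 406.1479816579098 [ 172.33081884  895.17470586 1067.24156333] [ 0.24514974 -0.60461408 -0.75785448] 0.9962159863945578 dict_keys(['vfov', 'cx', 'cy', 'rvec', 'tvec'])
wrist 318.9837349303439 [599.39235067  82.56395722 372.68746867] [-0.00273805 -0.32318553 -0.94633166] 0.9959183673469387 dict_keys(['vfov', 'cx', 'cy', 'tool_from_camera'])
{'time': 0.15, 'joint_pos': array([-4.89317398e+00,  7.50718999e+00,  8.53144715e+01,  2.91458105e-03,
        8.72618034e+01, -4.89331762e+00]), 'qd': array([ 0.07097443, -0.10120754, -0.12367498, -0.10374115,  0.04201787,
       -0.00461859]), 'joint_efforts': array([ 1.01583330e-03, -5.70061326e+01, -5.01160097e+01, -1.39109225e-04,
        9.69119486e-03, -7.10949371e-05]), 'tool_pos': array([5.99607514e+02, 7.23797405e-02, 2.49468870e+02]), 'tcp_rot': array([-1.79917088e+02, -1.00200471e-02,  8.99999950e+01]), 'ft_force': array([ 0.55795216,  0.08877026, -0.44050173]), 'wrist_torque': array([ 0.02323321, -0.02788829, -0.02180156]), 'grip_force': 0.0, 'finger_gap': 85.31151647731153}
```

View pics/scene.png

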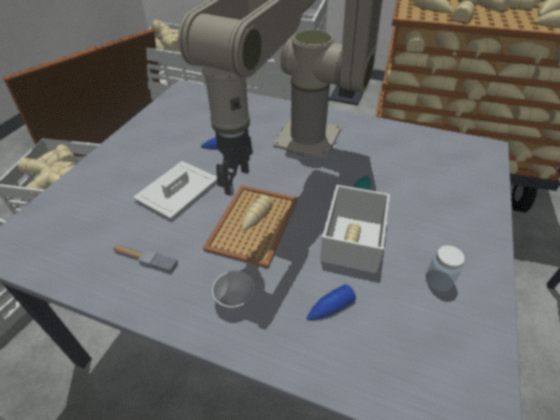

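View pics/side.png

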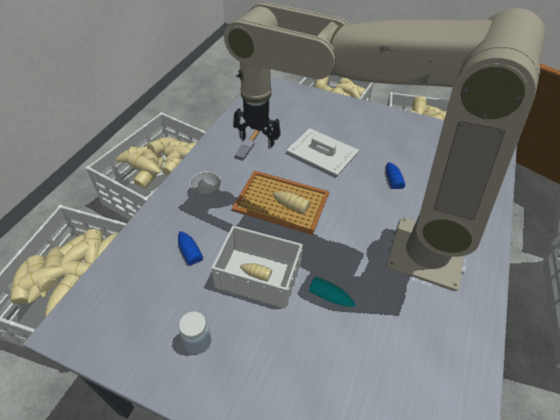

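The only ivory shoot on the tray is at scene (257,213), side (292,201). The other candidates are the smaller one in the tub, at scene (353,233), which is "packed", and blue or teal look-alikes at scene (331,302), (210,143) and (363,184), which don't fit. The lid is at scene (176,189), on the robot's right, and the tub is on its left at (357,228). Next I'll measure these and make a confirming crop.

```bash
cat >> h.py <<'E'
def load(n):
    q=np.load(n+".npz",allow_pickle=True); return q["p"],q["d"],tuple(q["C"])
def rect(P):  # xy points -> centre,size(long,short),yaw of long
    (c,s,a)=cv2.minAreaRect(P.astype(np.float32))
    if s[0]<s[1]: s=(s[1],s[0]); a+=90
    return np.round(c,1),np.round(s,1),round((a+90)%180-90,1)
E
python3 - <<'E'
from h import *
from scipy import ndimage as ni
crops=[]
for n,(u0,v0) in dict(scene=(257,213),side=(292,201),wrist=(280,210)).items():
    p,d,C=load(n); P=cloud(C,d); hsv=cv2.cvtColor(p,cv2.COLOR_BGR2HSV)
    Z=P[...,2]; X,Y=P[...,0],P[...,1]
    print(n,"table z",np.nanmedian(Z[(np.abs(Z)<25)&(X>350)&(X<800)]))
    def rep(name,m,k=0):
        l,N=ni.label(m)
        if N==0: print(name,'none');return
        i=1+np.argmax(ni.sum(m,l,range(1,N+1))); m=l==i; Q=P[m]
        print(name,m.sum(),*rect(Q[:,:2]),"z pct",np.round(np.percentile(Q[:,2],[2,50,98]),1),"px",np.round(np.argwhere(m).mean(0)[::-1]))
    w=(X>200)&(X<900)&(np.abs(Y)<600)
    rep("tub rim",w&(Y>80)&(Z>98)&(Z<112)&(hsv[...,1]<70))
    rep("lid plate",w&(Y<-100)&(Z>13)&(Z<27)&(hsv[...,1]<60))
    rep("lid handle",w&(Y<-100)&(Z>45)&(Z<70)&(hsv[...,1]<80)&(X<700))
    ivory=(hsv[...,0]>14)&(hsv[...,0]<32)&(hsv[...,1]>40)&(hsv[...,2]>110)
    rep("shoot",w&(Z>16)&(Z<55)&(np.abs(Y)<150)&(X<720))
    rep("packed",w&ivory&(Y>150)&(Z>8)&(Z<60))
    if n!="wrist":
        crops.append(cv2.resize(p[v0-40:v0+40,u0-50:u0+50],(390,312),interpolation=cv2.INTER_CUBIC))
    else: crops.append(cv2.resize(p,(416,312)))
cv2.imwrite("pics/crop.png",np.vstack([np.hstack(crops[:1]+crops[2:])]))
E
```

```text
scene table z 1.006769855420771
tub rim 627 [457.8 296.8] [227.2 160.1] 5.5 z pct [ 98.4 104.6 108.2] px [357. 219.]
lid plate 2097 [ 464.2 -314.6] [233.8 177.9] -12.5 z pct [16.2 21.1 24.9] px [175. 190.]
lid handle 239 [ 464.7 -315.1] [99.4 28.5] -13.5 z pct [46.6 61.1 66.3] px [174. 179.]
shoot 509 [483.4 -14. ] [136.3  48.5] -9.9 z pct [17.1 35.1 45.7] px [256. 210.]
packed 196 [460.7 293.3] [65.4 35.8] 3.0 z pct [22.4 31.7 36.9] px [353. 232.]
side table z 1.3792185154118215
tub rim 725 [458.8 296. ] [221.4 164.5] 5.3 z pct [ 98.5 104.9 109.2] px [257. 258.]
lid plate 1508 [ 462.  -316.7] [234.8 180.3] -12.5 z pct [16.3 21.3 26.1] px [323. 152.]
lid handle 179 [ 461.  -315.3] [99.3 31.7] -12.2 z pct [46.5 61.  67.2] px [324. 143.]
shoot 434 [478.2 -12.9] [133.2  50.8] -7.9 z pct [17.  35.5 46.7] px [293. 200.]
packed 318 [471.4 295.9] [97.9 34. ] -0.6 z pct [13.7 29.6 38.3] px [257. 270.]
wrist table z 0.2755971693447634
tub rim none
lid plate 3451 [ 514.2 -284.1] [144.7  91.4] -11.9 z pct [14.8 19.5 21. ] px [226. 364.]
lid handle none
shoot 4761 [479.6 -16.7] [133.   52.5] -10.7 z pct [17.8 36.3 43.6] px [173. 191.]
packed none
```

View pics/crop.png

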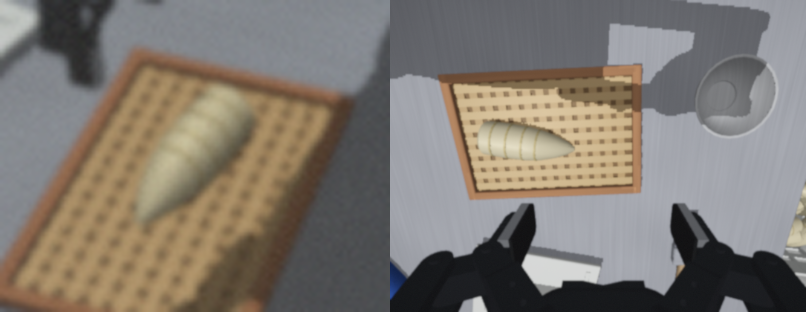

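The crop shows one ivory, ringed half shoot on the tray, butt towards the robot and tip towards the bowl, at wrist crop (525,142). It matches the description. Measured positions:

| Item | Centre (x, y) mm | Yaw | Top height |
|---|---|---|---|
| Shoot | (480, -15) | -10° | about 44 |
| Tub | (458, 297) | 5.4° | about 105 |
| Lid | (463, -315) | -12.5° | handle about 63 |

Next I move over the shoot's centre of mass and turn the jaws.

```bash
python3 -m handwheel '[[-0.003,-0.034,0.022,0,0,0,0.085],[-0.003,-0.034,0.022,0,0,0,0.085],[-0.003,-0.034,0.022,0,0,0,0.085],[-0.003,-0.033,0.022,0,0,0,0.085],[0,0,0,0,0,-7,0.085],[0,0,0,0,0,-7,0.085],[0,0,0,0,0,-7,0.085],[0,0,0,0,0,-7,0.085]]' 60
python3 -m handwheel '[[0,0,0,0,0,-7,0.085],[0,0,0,0,0,-7,0.085],[0,0,0,0,0,-7,0.085],[0,0,0,0,0,-7,0.085],[0,0,0,0,0,-7,0.085],[0,0,0,0,0,-7,0.085],[0,0,0,0,0,-7,0.085],[0,0,0,0,0,-3,0.085]]'
python3 -m handwheel '[[0,0,0,0,0,0,0.085],[0,0,0,0,0,0,0.085]]'
python3 - <<'E'
from h import *
from scipy import ndimage as ni
s=r.sense(); print(r.tip_reach,s["tool_pos"],s["tcp_rot"],s["joint_pos"])
C=cam("wrist");p,d=r.snapshot("wrist"); cv2.imwrite("pics/w2.png",p)
P=cloud(C,d);X,Y,Z=np.moveaxis(P,-1,0)
m=(Z>14)&(Z<60)&(np.abs(Y+15)<60)&(X>405)&(X<560)
l,N=ni.label(m);m=l==1+np.argmax(ni.sum(m,l,range(1,N+1)))
print(rect(P[m][:,:2]),np.percentile(Z[m],[2,50,99]))
for a,b in((420,440),(440,460),(460,480),(480,500)):
    q=P[m&(X>a)&(X<b)]; print(a,q[:,1].min(),q[:,1].max(),q[:,2].max())
E
```

```text
time: 0.82
tool_pos: [464.4, -12.0, 161.8]
tcp_rot: [-180.0, -0.0, 118.3]
ft_force: [-0.6, -0.1, -0.5]
finger_gap: 85.4
grip_force: 0.0
time: 1.48
tool_pos: [464.8, -11.9, 162.0]
tcp_rot: [-180.0, -0.0, 170.4]
ft_force: [-0.5, 0.1, 0.3]
finger_gap: 84.7
grip_force: 0.0
time: 1.65
tool_pos: [464.8, -12.0, 162.1]
tcp_rot: [-180.0, -0.0, 169.9]
ft_force: [-0.4, -0.4, -0.8]
finger_gap: 85.2
grip_force: 0.0
19.0 [464.83057467 -11.96044213 162.10750229] [-1.79999114e+02 -2.06428461e-02  1.69875738e+02] [-7.79563010e+00 -1.04461454e+01  1.12214596e+02 -4.78637553e-05
  7.82522114e+01 -8.76713590e+01]
(array([480.7, -17.2]), array([135.4,  53.5]), -8.8) [19.9022959  37.77044077 43.83906677]
420 -37.07015785468009 16.944655502636635 45.2893831752626
440 -40.61324347310344 14.82813021976708 44.83267343355422
460 -43.003222297138024 11.605598943980889 44.23436311543114
480 -44.328989641118255 9.086458703658788 43.40492560343952
```

View pics/w2.png

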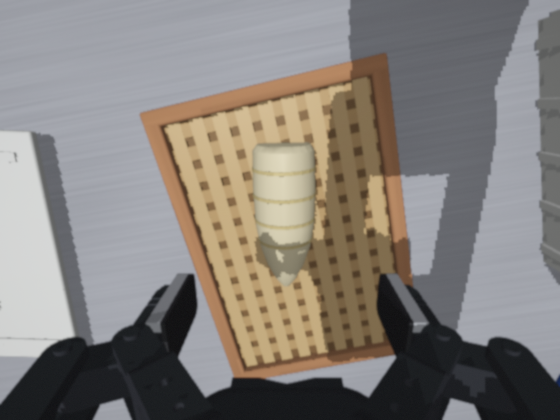

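The view shows the shoot with its butt at wrist (284,150) and tip at (287,280). The jaws straddle it, with the tub at the right edge and the lid at the left. The jaws need to shift about 2.7 mm, then descend.

```bash
python3 -m handwheel '[[0,-0.0027,0.034,0,0,0,0.085],[0,0,0.034,0,0,0,0.085],[0,0,0.034,0,0,0,0.085],[0,0,0.02,0,0,0,0.085],[0,0,0.01,0,0,0,0.085],[0,0,0.005,0,0,0,0.085],[0,0,0,0,0,0,0.085]]'
python3 -m handwheel '[[0,0,0,0,0,0,0.06],[0,0,0,0,0,0,0.06],[0,0,0,0,0,0,0.06],[0,0,0,0,0,0,0.06],[0,0,0,0,0,0,0.06]]' 45
python3 -m handwheel '[[0,0,0,0,0,0,0.03],[0,0,0,0,0,0,0.03],[0,0,0,0,0,0,0.03],[0,0,0,0,0,0,0.03],[0,0,0,0,0,0,0.03]]' 45
```

```text
time: 2.28
tool_pos: [464.3, -14.6, 24.9]
tcp_rot: [-180.0, -0.1, 170.0]
ft_force: [0.7, 0.2, -0.3]
finger_gap: 84.9
grip_force: 0.0
time: 2.7
tool_pos: [465.2, -14.7, 26.1]
tcp_rot: [180.0, 0.1, 170.0]
ft_force: [-0.4, -0.0, -0.3]
finger_gap: 59.8
grip_force: 0.0
time: 3.12
tool_pos: [465.0, -14.7, 26.2]
tcp_rot: [180.0, 0.0, 170.0]
ft_force: [-2.5, 0.9, 7.5]
finger_gap: 49.9
grip_force: 46.5
```

```bash
python3 -m handwheel '[[0,0,-0.005,0,0,0,0.03],[0,0,-0.01,0,0,0,0.03],[0,0,-0.02,0,0,0,0.03],[0,0,0,0,0,0,0.03],[0,0,0,0,0,0,0.03]]' 45
python3 - <<'E'
from h import *
s=r.sense();print(s["ft_force"],s["tool_pos"])
C=cam("wrist");p,d=r.snapshot("wrist"); cv2.imwrite("pics/w3.png",p)
E
```

```text
time: 3.53
tool_pos: [465.9, -14.8, 61.8]
tcp_rot: [180.0, 0.2, 170.0]
ft_force: [0.8, -0.5, -1.8]
finger_gap: 50.2
grip_force: 47.5
[ 0.80011995 -0.50095191 -1.82297919] [465.94204145 -14.82292647  61.75772359]
```

View pics/w3.png

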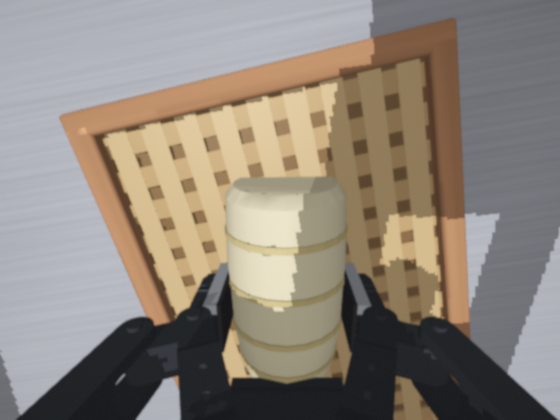

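The shoot is held level between the pads, clear of the tray: butt at wrist (285,190), pads at (215,300) and (360,300). Next I raise it and carry it over the tub.

```bash
python3 -m handwheel '[[0,0,-0.033,0,0,0,0.03],[0,0,-0.033,0,0,0,0.03],[0,0,-0.033,0,0,0,0.03],[0,0,-0.033,0,0,0,0.03]]'
python3 -m handwheel '[[0.005,0.020,0,0,0,0,0.03],[0.010,0.039,0,0,0,0,0.03],[0.010,0.039,0,0,0,0,0.03],[0.010,0.039,0,0,0,0,0.03],[0.010,0.039,0,0,0,0,0.03],[0.010,0.039,0,0,0,0,0.03],[0.010,0.039,0,0,0,0,0.03],[0.0085,0.034,0,0,0,0,0.03]]'
python3 -m handwheel '[[0.001,0.014,0,0,0,0,0.03],[0,0,0,0,0,-5.2,0.03],[0,0,0,0,0,-5.2,0.03],[0,0,0,0,0,-5,0.03],[0,0,0,0,0,0,0.03],[0,0,0,0,0,0,0.03]]'
python3 - <<'E'
from h import *
from scipy import ndimage as ni
s=r.sense();print(s["ft_force"],s["tool_pos"],s["tcp_rot"])
out=[]
for n in("scene","side","wrist"):
    C=cam(n);p,d=r.snapshot(n); out.append(cv2.resize(p[150:290,290:430] if n=="scene" else p[190:330,190:330] if n=="side" else p,(390,390) if n!="wrist" else (0,0),fx=.01 or 1) if n!="wrist" else p)
    P=cloud(C,d);X,Y,Z=np.moveaxis(P,-1,0)
    m=(Z>98)&(Z<112)&(Y>180)&(X>320)&(X<600)&(p.max(-1).astype(int)-p.min(-1)<50)
    print(n,m.sum(),rect(P[m][:,:2]) if m.sum()>20 else '')
cv2.imwrite("pics/tub1.png",np.hstack([out[0],out[1]]))
E
```

```text
time: 3.92
tool_pos: [463.5, -14.5, 192.2]
tcp_rot: [-180.0, -0.1, 170.0]
ft_force: [0.7, 0.5, -1.4]
finger_gap: 49.9
grip_force: 48.0
time: 4.58
tool_pos: [440.9, 284.0, 190.9]
tcp_rot: [-180.0, -0.1, 170.0]
ft_force: [0.8, -0.2, -0.7]
finger_gap: 50.0
grip_force: 48.0
time: 5.08
tool_pos: [443.4, 295.2, 191.2]
tcp_rot: [-180.0, -0.1, -174.8]
ft_force: [0.2, -0.4, -0.7]
finger_gap: 50.2
grip_force: 48.0
[ 0.17982312 -0.40970337 -0.73527352] [443.36142584 295.15670368 191.2160393 ] [-1.79953299e+02 -8.53334048e-02 -1.74771926e+02]
scene 982 (array([452.8, 396. ]), array([365.8, 226.7]), -86.4)
side 1069 (array([451.9, 396. ]), array([368.3, 225.1]), -86.2)
wrist 8653 (array([451.8, 367.9]), array([304.3, 221.5]), -84.2)
```

View pics/tub1.png

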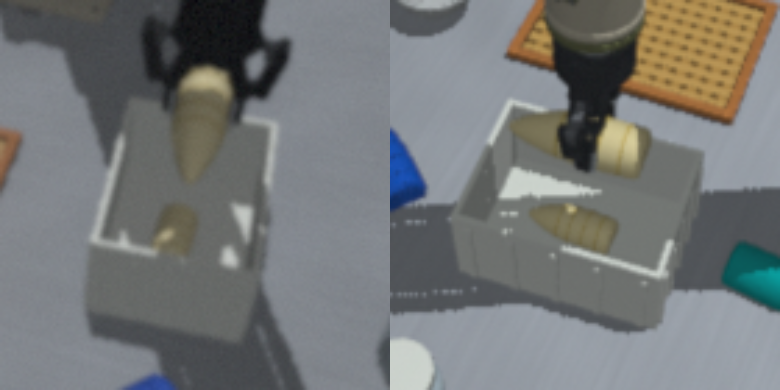

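The shoot hangs level over the tub, with the packed one below it at crop (175,228). I lower it.

```bash
python3 -m handwheel '[[0,0,0.033,0,0,0,0.03],[0,0,0.033,0,0,0,0.03],[0,0,0.033,0,0,0,0.03],[0,0,0.02,0,0,0,0.03],[0,0,0.006,0,0,0,0.03],[0,0,0,0,0,0,0.03]]'
python3 -m handwheel '[[0,0,0.003,0,0,0,0.03],[0,0,0.003,0,0,0,0.03],[0,0,0,0,0,0,0.03]]'
python3 -m handwheel '[[0,0,0.002,0,0,0,0.03],[0,0,0.0,0,0,0,0.03]]'
```

```text
time: 5.73
tool_pos: [442.1, 294.7, 65.2]
tcp_rot: [-179.9, -0.2, -174.7]
ft_force: [0.2, 0.3, -2.0]
finger_gap: 50.0
grip_force: 48.0
time: 5.98
tool_pos: [444.7, 296.2, 62.7]
tcp_rot: [179.9, 0.1, -174.6]
ft_force: [-0.1, -0.4, -0.1]
finger_gap: 50.3
grip_force: 48.0
time: 6.15
tool_pos: [444.1, 296.0, 60.0]
tcp_rot: [180.0, 0.1, -174.6]
ft_force: [0.0, -0.6, -1.2]
finger_gap: 50.1
grip_force: 48.0
```

```bash
python3 -m handwheel '[[0,0,0.002,0,0,0,0.03],[0,0,0,0,0,0,0.03]]'
python3 -m handwheel '[[0,0,0.002,0,0,0,0.03],[0,0,0,0,0,0,0.03]]'
python3 -m handwheel '[[0,0,0.002,0,0,0,0.03],[0,0,0,0,0,0,0.03]]'
```

```text
time: 6.32
tool_pos: [443.6, 295.7, 57.3]
tcp_rot: [180.0, 0.0, -174.6]
ft_force: [-0.8, 0.8, -1.6]
finger_gap: 50.4
grip_force: 48.0
time: 6.48
tool_pos: [443.4, 295.6, 54.9]
tcp_rot: [-180.0, -0.0, -174.6]
ft_force: [-0.2, -1.0, -2.1]
finger_gap: 50.2
grip_force: 48.0
time: 6.65
tool_pos: [443.5, 295.7, 54.5]
tcp_rot: [-180.0, -0.0, -174.6]
ft_force: [-6.8, -3.1, 13.1]
finger_gap: 50.3
grip_force: 49.3
```

Contact. I ease off and release.

```bash
python3 -m handwheel '[[0,0,-0.0015,0,0,0,0.03],[0,0,0,0,0,0,0.055],[0,0,0,0,0,0,0.06],[0,0,0,0,0,0,0.072],[0,0,0,0,0,0,0.078],[0,0,0,0,0,0,0.078]]'
python3 -m handwheel '[[0,0,-0.01,0,0,0,0.078],[0,0,-0.02,0,0,0,0.078],[0,0,-0.03,0,0,0,0.078],[0,0,-0.04,0,0,0,0.078],[0,0,-0.04,0,0,0,0.078],[0,0,0,0,0,0,0.078]]'
python3 - <<'E'
from h import *
out=[]
for n in("scene","side","wrist"):
    C=cam(n);p,d=r.snapshot(n)
    P=cloud(C,d);X,Y,Z=np.moveaxis(P,-1,0)
    hsv=cv2.cvtColor(p,cv2.COLOR_BGR2HSV); iv=(hsv[...,0]>14)&(hsv[...,0]<34)&(hsv[...,1]>55)
    m=iv&(Z>12)&(Z<140)&(X>350)&(X<570)&(Y>215)&(Y<375)
    print(n,m.sum(),rect(P[m][:,:2]),np.percentile(Z[m],[2,50,98,100]))
    c=p[150:290,290:430] if n=="scene" else p[190:330,190:330] if n=="side" else p[:,70:490]
    out.append(cv2.resize(c,(266,266)))
cv2.imwrite("pics/tub2.png",np.hstack(out))
E
```

```text
time: 7.15
tool_pos: [443.6, 295.7, 54.7]
tcp_rot: [180.0, -0.0, -174.6]
ft_force: [0.6, -0.1, -0.2]
finger_gap: 78.2
grip_force: 0.0
time: 7.65
tool_pos: [447.7, 297.9, 205.4]
tcp_rot: [179.7, 0.8, -174.6]
ft_force: [1.4, 0.4, 1.5]
finger_gap: 78.3
grip_force: 0.0
scene 382 (array([458.3, 297.1]), array([107.9,  45.1]), 5.9) [52.55198644 66.91272904 73.94132428 75.57830776]
side 663 (array([459. , 300.9]), array([136.4,  44.4]), 3.2) [15.87787322 63.87859108 73.84982607 76.74742638]
wrist 1119 (array([444.9, 294.8]), array([71.4, 50.3]), 5.9) [55.53610656 67.69993073 72.32106668 73.60436882]
```

View pics/tub2.png

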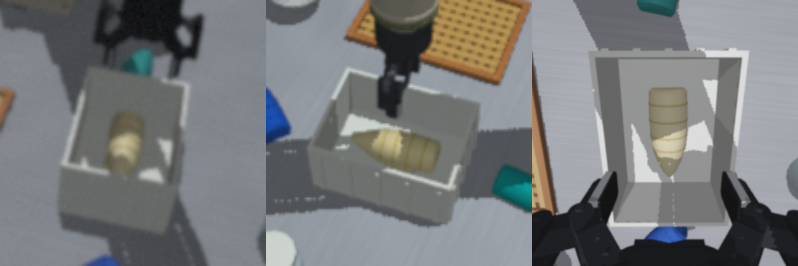

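The shoot lies in the tub on the packed one. Its top is at about z = 74, well below the 93 the lid panel needs. Next I measure the rim from the wrist, then go to the lid.

```bash
cat >> h.py <<'E'
def rimshot():
    s=r.sense();C=cam("wrist");p,d=r.snapshot("wrist");P=cloud(C,d);X,Y,Z=np.moveaxis(P,-1,0)
    m=(Z>101)&(Z<109)&(X>335)&(X<585)&(Y>200)&(Y<392)&(p.max(-1).astype(int)-p.min(-1)<40)&(p.max(-1)>90)
    print("rim",s["tool_pos"],s["tcp_rot"],m.sum(),rect(P[m][:,:2]),np.nanmedian(Z[m]))
E
python3 - <<'E'
from h import *
rimshot();rimshot()
E
python3 -m handwheel '[[0.0024,-0.0384,0,0,0,0,0.078],[0.0024,-0.0384,0,0,0,0,0.078],[0.0024,-0.0384,0,0,0,0,0.078],[0.0024,-0.0384,0,0,0,0,0.078],[0.0024,-0.0384,0,0,0,0,0.078],[0.0024,-0.0384,0,0,0,0,0.078],[0.0024,-0.0384,0,0,0,0,0.078],[0.0024,-0.0384,0,0,0,0,0.078]]'
python3 -m handwheel '[[0.0024,-0.038,0,0,0,0,0.078],[0.0024,-0.038,0,0,0,0,0.078],[0.0024,-0.038,0,0,0,0,0.078],[0.0024,-0.038,0,0,0,0,0.078],[0.0024,-0.038,0,0,0,0,0.078],[0.0024,-0.038,0,0,0,0,0.078],[0.0024,-0.038,0,0,0,0,0.078],[0.0024,-0.038,0,0,0,0,0.078]]'
python3 -m handwheel '[[0,0,0,0,0,6,0.078],[0,0,0,0,0,6,0.078],[0,0,0,0,0,6,0.078],[0,0,0,0,0,0,0.078],[0,0,0,0,0,0,0.078]]'
python3 - <<'E'
from h import *
from scipy import ndimage as ni
s=r.sense();C=cam("wrist");p,d=r.snapshot("wrist");P=cloud(C,d);X,Y,Z=np.moveaxis(P,-1,0)
print(s["tool_pos"],s["tcp_rot"])
for nm,a,b,dz in(("handle",54,68,0),("plate",13,27,0)):
    m=(Z>a)&(Z<b)&(X>300)&(X<620)&(Y<-180)&(Y>-460)&(p.max(-1).astype(int)-p.min(-1)<50)&(p.max(-1)>60)
    l,N=ni.label(m);m=l==1+np.argmax(ni.sum(m,l,range(1,N+1)))
    print(nm,m.sum(),rect(P[m][:,:2]),np.median(Z[m]),np.argwhere(m).mean(0)[::-1])
cv2.imwrite("pics/lid1.png",p)
E
```

```text
rim [444.03931918 295.97899653 196.04655226] [ 1.79949583e+02  1.14818220e-01 -1.74599611e+02] 8265 (array([458.9, 296.7]), array([220.7, 160.8]), 5.5) 104.53954644403669
rim [443.27008988 295.53333785 194.49870626] [-1.79988435e+02 -2.90460226e-02 -1.74599309e+02] 8412 (array([459. , 296.6]), array([220.8, 161. ]), 5.5) 104.54389031686809
time: 8.57
tool_pos: [452.0, -13.5, 193.1]
tcp_rot: [180.0, -0.2, -174.6]
ft_force: [0.4, 0.2, 0.1]
finger_gap: 77.7
grip_force: 0.0
time: 9.23
tool_pos: [461.7, -317.7, 192.7]
tcp_rot: [179.9, -0.1, -174.6]
ft_force: [0.2, 0.2, 0.7]
finger_gap: 77.7
grip_force: 0.0
time: 9.65
tool_pos: [462.2, -315.8, 193.2]
tcp_rot: [179.9, -0.1, 167.6]
ft_force: [-0.5, -0.1, -0.2]
finger_gap: 78.0
grip_force: 0.0
[ 462.19052295 -315.84446687  193.15912437] [ 1.79922620e+02 -1.46870514e-01  1.67580497e+02]
handle 3132 (array([ 462.1, -316.1]), array([98.7, 24. ]), -12.2) 61.368617529672406 [287.08429119 202.17752235]
plate 38426 (array([ 463. , -316.3]), array([231.9, 172.7]), -12.2) 19.680474011719582 [286.8309478  173.32269817]
```

View pics/lid1.png

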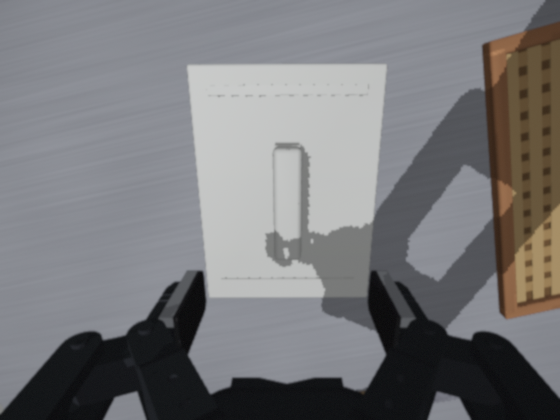

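The lid is centred under the jaws: handle at wrist (287,202), plate around (287,180). Centre (462.5,-316), yaw -12.2°. I descend and pinch the bar.

```bash
python3 -m handwheel '[[0,0,0.034,0,0,0,0.078],[0,0,0.034,0,0,0,0.078],[0,0,0.034,0,0,0,0.078],[0,0,0.025,0,0,0,0.078],[0,0,0.012,0,0,0,0.078],[0,0,0.004,0,0,0,0.078],[0,0,0,0,0,0,0.05],[0,0,0,0,0,0,0.04]]'
python3 -m handwheel '[[0,0,0,0,0,0,0.034],[0,0,0,0,0,0,0.03],[0,0,0,0,0,0,0.026],[0,0,0,0,0,0,0.022],[0,0,0,0,0,0,0.01],[0,0,0,0,0,0,0.01],[0,0,0,0,0,0,0.01]]' 80
```

```text
time: 10.37
tool_pos: [463.9, -317.1, 53.5]
tcp_rot: [-179.9, 0.1, 167.5]
ft_force: [0.1, 0.0, 1.1]
finger_gap: 55.4
grip_force: 0.0
time: 10.95
tool_pos: [464.0, -317.0, 53.6]
tcp_rot: [-180.0, 0.1, 167.4]
ft_force: [0.6, 1.8, 7.6]
finger_gap: 22.6
grip_force: 79.1
```

```bash
python3 -m handwheel '[[0,0,-0.005,0,0,0,0.01],[0,0,-0.01,0,0,0,0.01],[0,0,-0.02,0,0,0,0.01],[0,0,-0.025,0,0,0,0.01],[0,0,-0.03,0,0,0,0.01],[0,0,-0.03,0,0,0,0.01],[0,0,-0.03,0,0,0,0.01],[0,0,-0.015,0,0,0,0.01]]'
python3 -m handwheel '[[0,0,0,0,0,0,0.01],[0,0,0,0,0,0,0.01],[0,0,0,0,0,0,0.01]]'
cat >> h.py <<'E'
def lidshot():
    s=r.sense();C=cam("wrist");p,d=r.snapshot("wrist");P=cloud(C,d)
    W=R.from_euler('xyz',s["tcp_rot"],degrees=True).as_matrix();T=(P-np.array(s["tool_pos"]))@W
    m=(T[...,2]>24)&(T[...,2]<40)&(np.abs(T[...,0])<135)&(np.abs(T[...,1])<105)
    Q=T[m];A=np.c_[Q[:,:2],np.ones(len(Q))];k=np.linalg.lstsq(A,Q[:,2],rcond=None)[0]
    print("lid in tool",len(Q),rect(Q[:,:2]),"plane",k,"tcp",s["tool_pos"],s["tcp_rot"],"F",s["ft_force"],"gap",s["finger_gap"]); return p
E
python3 - <<'E'
from h import *
lidshot(); cv2.imwrite("pics/lid2.png",lidshot())
E
```

```text
time: 11.62
tool_pos: [463.8, -317.3, 222.0]
tcp_rot: [-179.9, 0.3, 167.4]
ft_force: [1.4, -0.8, -3.1]
finger_gap: 22.7
grip_force: 78.8
time: 11.87
tool_pos: [462.1, -315.8, 215.1]
tcp_rot: [179.9, -0.1, 167.4]
ft_force: [0.4, 0.2, -3.4]
finger_gap: 22.9
grip_force: 78.8
lid in tool 90816 (array([ 1.2, -0.8]), array([232.1, 172.4]), -0.2) plane [-4.51503137e-03 -1.17174056e-03  3.39338255e+01] tcp [ 462.08153298 -315.8235306   215.09296328] [ 1.79938968e+02 -1.31991152e-01  1.67396367e+02] F [ 0.40529265  0.15888543 -3.39409178] gap 22.88766198550599
lid in tool 90799 (array([ 1.2, -0.9]), array([232. , 172.3]), -0.2) plane [-4.53362249e-03 -1.21098230e-03  3.39287464e+01] tcp [ 461.84025273 -315.56190147  214.44589188] [179.90233719  -0.19530436 167.39905659] F [ 0.22775791 -0.34198691 -4.14385873] gap 22.89105302151816
```

View pics/lid2.png

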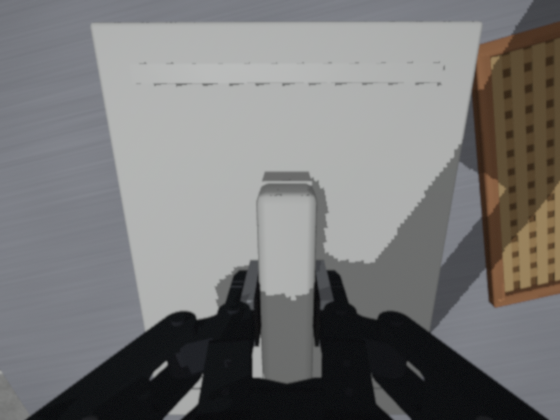

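The lid hangs level and centred in the grasp: bar at wrist (287,280), plate 34 mm below the TCP. I carry it to the tub.

```bash
python3 -m handwheel '[[0.0042,0.0187,0,0,0,0,0.01],[0.00847,0.0374,0,0,0,0,0.01],[0.00847,0.0374,0,0,0,0,0.01],[0.00847,0.0374,0,0,0,0,0.01],[0.00847,0.0374,0,0,0,0,0.01],[0.00847,0.0374,0,0,0,0,0.01],[0.00847,0.0374,0,0,0,0,0.01],[0.00847,0.0374,0,0,0,0,0.01]]'
python3 -m handwheel '[[0.00847,0.0374,0,0,0,0,0.01],[0.00847,0.0374,0,0,0,0,0.01],[0.00847,0.0374,0,0,0,0,0.01],[0.00847,0.0374,0,0,0,0,0.01],[0.00847,0.0374,0,0,0,0,0.01],[0.00847,0.0374,0,0,0,0,0.01],[0.00847,0.0374,0,0,0,0,0.01],[0.00847,0.0374,0,0,0,0,0.01]]'
python3 -m handwheel '[[0.0043,0.0185,0,0,0,0,0.01],[0,0,0,0,0,-6,0.01],[0,0,0,0,0,-6,0.01],[0,0,0,0,0,-6.1,0.01],[0,0,0,0,0,0,0.01],[0,0,0,0,0,0,0.01],[0,0,0,0,0,0,0.01]]'
python3 - <<'E'
from h import *
lidshot();lidshot()
for n in("scene","side"):
    C=cam(n);p,d=r.snapshot(n);P=cloud(C,d);X,Y,Z=np.moveaxis(P,-1,0)
    m=(Z>172)&(Z<189)&(X>310)&(X<610)&(Y>180)&(Y<410)&(p.max(-1).astype(int)-p.min(-1)<40)
    print(n,m.sum(),rect(P[m][:,:2]),np.median(Z[m]))
E
```

```text
time: 12.63
tool_pos: [460.8, -26.9, 215.1]
tcp_rot: [-180.0, -0.2, 167.4]
ft_force: [1.2, 0.3, -3.2]
finger_gap: 22.8
grip_force: 79.1
time: 13.3
tool_pos: [460.0, 279.6, 215.0]
tcp_rot: [-179.9, -0.1, 167.4]
ft_force: [2.1, -1.0, -2.4]
finger_gap: 22.8
grip_force: 79.1
time: 13.88
tool_pos: [460.7, 296.6, 215.8]
tcp_rot: [-180.0, -0.1, -174.7]
ft_force: [-0.6, -0.4, -4.0]
finger_gap: 23.2
grip_force: 79.5
lid in tool 90804 (array([ 1.5, -1. ]), array([232. , 172.3]), -0.1) plane [-4.29934019e-03 -1.36055505e-03  3.39155762e+01] tcp [460.74003088 296.63472902 215.83827887] [-1.79966300e+02 -8.44204112e-02 -1.74717170e+02] F [-0.57579295 -0.38683529 -4.01157286] gap 23.22134610027323
lid in tool 90803 (array([ 1.7, -0.9]), array([232.3, 172.3]), 0.1) plane [-4.24091014e-03 -1.29655964e-03  3.39114166e+01] tcp [460.87135682 296.68583538 216.10675162] [-1.79977941e+02 -5.79554741e-02 -1.74684279e+02] F [ 0.16409769  0.20687703 -3.95784778] gap 22.803796189259565
scene 3061 (array([462.1, 296.3]), array([235.1, 172.2]), 5.6) 183.14257009798928
side 3699 (array([459.3, 296.5]), array([231.9, 173.8]), 5.5) 183.72011172801683
```

The lid is 1 mm off tub centre in y, and yaw matches. I correct that and lower, slowly near the end.

```bash
python3 -m handwheel '[[0,0.001,0.015,0,0,0,0.01],[0,0,0.02,0,0,0,0.01],[0,0,0.012,0,0,0,0.01],[0,0,0.004,0,0,0,0.01],[0,0,0,0,0,0,0.01],[0,0,0,0,0,0,0.01]]'
python3 -m handwheel '[[0,0,0.004,0,0,0,0.01],[0,0,0.003,0,0,0,0.01],[0,0,0.002,0,0,0,0.01],[0,0,0,0,0,0,0.01]]'
python3 -m handwheel '[[0,0,0.002,0,0,0,0.01],[0,0,0.002,0,0,0,0.01],[0,0,0,0,0,0,0.01]]'
```

```text
time: 14.58
tool_pos: [461.1, 298.0, 166.2]
tcp_rot: [180.0, 0.0, -174.5]
ft_force: [-0.5, 0.7, -3.1]
finger_gap: 22.7
grip_force: 79.5
time: 14.92
tool_pos: [460.9, 297.9, 156.5]
tcp_rot: [-180.0, -0.0, -174.5]
ft_force: [0.4, 0.3, -2.6]
finger_gap: 22.5
grip_force: 79.5
time: 15.17
tool_pos: [460.8, 297.9, 152.3]
tcp_rot: [-180.0, -0.0, -174.5]
ft_force: [0.3, 0.6, -4.3]
finger_gap: 22.6
grip_force: 79.5
```

The panel is inside the mouth, with no contact yet.

```bash
python3 -m handwheel '[[0,0,0.002,0,0,0,0.01],[0,0,0.001,0,0,0,0.01],[0,0,0,0,0,0,0.01]]'
python3 -m handwheel '[[0,0,0.001,0,0,0,0.01],[0,0,0,0,0,0,0.01]]'
python3 -m handwheel '[[0,0,0.001,0,0,0,0.01],[0,0,0,0,0,0,0.01]]'
```

```text
time: 15.42
tool_pos: [460.9, 297.9, 149.5]
tcp_rot: [-180.0, -0.0, -174.5]
ft_force: [0.4, 0.0, -2.9]
finger_gap: 22.7
grip_force: 79.5
time: 15.58
tool_pos: [461.0, 297.9, 148.6]
tcp_rot: [-180.0, -0.0, -174.5]
ft_force: [0.2, 0.1, -4.0]
finger_gap: 22.8
grip_force: 79.5
time: 15.75
tool_pos: [461.0, 297.9, 147.7]
tcp_rot: [-180.0, -0.0, -174.5]
ft_force: [1.2, 0.4, -2.1]
finger_gap: 22.7
grip_force: 79.5
```

```bash
python3 -m handwheel '[[0,0,0.001,0,0,0,0.01],[0,0,0,0,0,0,0.01]]'
python3 -m handwheel '[[0,0,0.0007,0,0,0,0.01],[0,0,0,0,0,0,0.01]]'
```

```text
time: 15.92
tool_pos: [461.1, 298.0, 146.7]
tcp_rot: [180.0, 0.0, -174.5]
ft_force: [-0.3, -0.0, -2.7]
finger_gap: 22.9
grip_force: 79.6
time: 16.08
tool_pos: [461.1, 298.0, 146.6]
tcp_rot: [180.0, 0.0, -174.5]
ft_force: [-2.1, -0.5, 1.7]
finger_gap: 22.8
grip_force: 80.1
```

```bash
python3 -m handwheel '[[0,0,0.0005,0,0,0,0.01],[0,0,0,0,0,0,0.01]]'
python3 -m handwheel '[[0,0,0,0,0,0,0.024],[0,0,0,0,0,0,0.027],[0,0,0,0,0,0,0.032],[0,0,0,0,0,0,0.04],[0,0,0,0,0,0,0.05],[0,0,0,0,0,0,0.06],[0,0,0,0,0,0,0.06]]' 20
python3 -m handwheel '[[0,0,-0.01,0,0,0,0.06],[0,0,-0.02,0,0,0,0.06],[0,0,-0.03,0,0,0,0.06],[0,0,-0.03,0,0,0,0.06],[0,0,-0.03,0,0,0,0.06],[0,0,0,0,0,0,0.06],[0,0,0,0,0,0,0.06],[0,0,0,0,0,0,0.06]]'
python3 - <<'E'
from h import *
o=[]
for n in("scene","side","wrist"):
    C=cam(n);p,d=r.snapshot(n);P=cloud(C,d);X,Y,Z=np.moveaxis(P,-1,0)
    m=(Z>102)&(Z<122)&(X>320)&(X<600)&(Y>190)&(Y<398)&(p.max(-1).astype(int)-p.min(-1)<40)&(p.max(-1)>70)
    Q=P[m];A=np.c_[Q[:,:2]-[459,296.6],np.ones(len(Q))];k=np.linalg.lstsq(A,Q[:,2],rcond=None)[0]
    print(n,m.sum(),rect(Q[:,:2]),k); o.append(cv2.resize(p,(400,300)))
cv2.imwrite("pics/end.png",np.vstack([np.hstack(o[:2]),np.hstack([o[2],o[2]*0])]))
E
```

```text
time: 16.25
tool_pos: [461.1, 298.1, 146.6]
tcp_rot: [180.0, 0.0, -174.5]
ft_force: [-4.7, -2.4, 5.3]
finger_gap: 22.6
grip_force: 80.9
time: 16.83
tool_pos: [461.0, 298.0, 145.5]
tcp_rot: [180.0, -0.0, -174.5]
ft_force: [0.0, 0.8, 0.3]
finger_gap: 60.0
grip_force: 0.0
time: 17.5
tool_pos: [461.0, 298.0, 265.8]
tcp_rot: [180.0, 0.0, -174.5]
ft_force: [-0.6, -0.4, 0.3]
finger_gap: 60.1
grip_force: 0.0
scene 3393 (array([460.5, 297.5]), array([237.6, 171.8]), 5.7) [-2.10152347e-03 -9.36660374e-04  1.13553951e+02]
side 3683 (array([460.2, 297.5]), array([233.6, 175.3]), 5.8) [ 2.02027108e-04 -2.39814651e-03  1.13825288e+02]
wrist 42200 (array([459.7, 297. ]), array([231.5, 172.4]), 5.5) [-1.20310951e-03  5.80215488e-04  1.12687152e+02]
```

View pics/end.png

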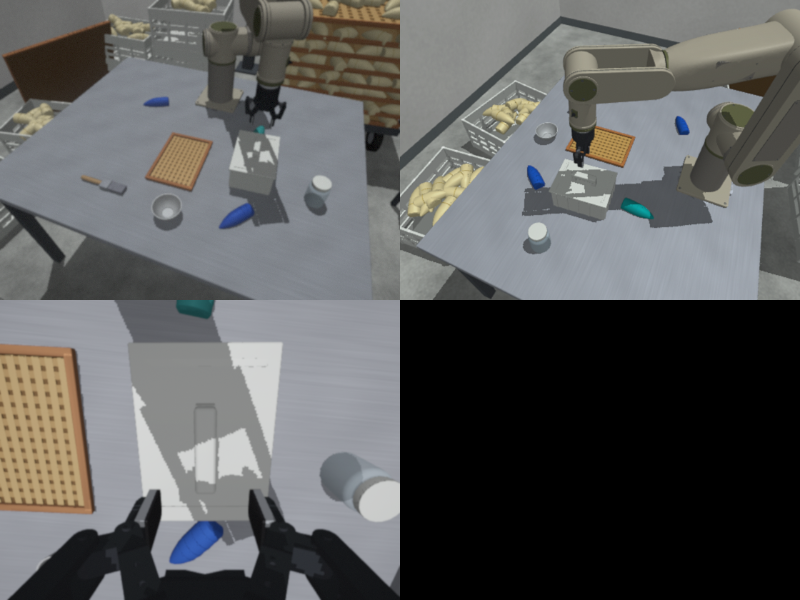

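The tub is closed. The plate top is at z ≈ 113, as expected when fully home, and level within 0.15°. The bystanders haven't moved and the gripper is clear. Handing in.

```bash
python3 -c "
from bench import r
print(r.hand_in())"
```

```text
the job is handed in; nothing more can be done
None
```

The shoot is in the tub with the smaller one, the lid is set level and fully home on the rim with its handle up, and the job was handed in at about 18 s; no verdict was returned.

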